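Snug up the manifold's taper plug, then open the air

TASK

The square-headed brass taper plug on top of the blue air manifold has only been started by hand: screw it in clockwise until it is properly snug, going by feel and not forcing it past snug, because the taper has no stop and over-tightening ruins the thread. Only when it is snug, swing the red valve lever round from across the pipe to fully open, in line with the outlet. Leave the plug tight and do not disturb the tools and other things lying about.

Things in the scene. Friction and masses are not known exactly. Their poses are not given: they have to be found in the camera images.
- manifold: blue air manifold fixed to the bench: steel foot 200x80x8 mm, blue block 164x56 mm on it, top at z=52. Origin: centre of the underside; x along the pipe toward the brass outlet and hose tail at +x, z up. A blue boss (48 mm across, top z=62) at x=-50, y=0 carries the plug; the valve is at x=+50, y=0. A round gauge on the +y side reaches y=56, z=49
- plug_head (a point): in the plug's square brass head, 22 mm across flats; the head reaches 17 mm below to 13 mm above this point; point x, y square to the flats, z up. The plug turns about the vertical through it; clockwise from above tightens, sinking 0.5 mm per rad; snug, it springs back up to 0.2 rad when let go, and this point is 88 mm above the bench. Grip with 80 N or more, else pads slip; may need several grasps
- taper_mark (a point): hidden point on the taper in the boss, 12 mm off the plug's axis. It rests while the plug runs free (0.04 N m) for an unknown 0.9 to 2.2 rad from the start; then the taper bites: within 0.1 rad of wind-up the torque climbs to 0.35 N m, then 0.8 N m per further rad, the mark turning along. Snug: from about 0.42 N m (0.1 rad past the bite); over-tight: above about 0.7 N m (0.5 rad past)
- valve_lever (a joint): angle of the flat red-handled lever of the ball valve, rad: 0 closed (lever points to the manifold's -y, across the pipe), 1.571 fully open (points to the manifold's +x, along the pipe); grows counter-clockwise seen from above. It starts between 0 and 0.25 and turns against 0.12 N m of friction up to a stop at 1.571; it stays where it is left
- lever_grip (a point): middle of the red lever grip, 70 mm out from the pivot; grip 65 mm long, 18 mm wide, 14 mm tall; lever tip at 100 mm from the pivot. Its -y points along the lever away from the pivot. 68 mm above the bench
- valve_pivot (a point): the valve's vertical pivot axis, 68 mm above the bench; axes as the manifold's
- pliers: blue-handled pliers lying on the bench, 44x170x12 mm, bystander, origin under its centre
- masking_tape: roll of masking tape lying flat, 102 mm across, 24 mm tall, bystander, origin under its centre
- wax_tin: flat round tin, white with dark blue lid, 85 mm across, 32 mm tall, bystander, origin under its centre

How it is judged:
By the outcome, as a careful person would: the job done as asked, in the order asked, and still so for the second after the job is handed in, with the robot touching nothing.
It also fails if it takes over 72 s, if anything falls off the work surface, if the arm or the gripper's body presses on something with over 40 N, if the wrist force passes 120 N, or if a joint passes its speed limit or range.

ROBOT

A 6-joint arm with a two-finger parallel gripper is mounted at the origin on the work surface; the furniture and walls round the work are solid. World frame = base frame: x ahead of the robot, y to its left, z up, the work surface at z = 0. Lengths are in mm, angles in degrees, forces in N, time in s.
With the tool pointing down it reaches from about 300 to 850 mm from the base axis. Payload 5.4 kg.
Tool frame: the origin (TCP) lies at the very end of the fingers, on their centre line; the grasp point (between the pads) lies 19 mm behind it; z points along the fingers, y is the line along which they close (so a half turn about z gives the same grasp; the last joint's range is limited). The gripper opens to 85 mm and grips with 20 to 120 N. Pads are 22 mm wide; open, the fingers measure 114 mm over their backs; the gripper's body (76 mm by 85 mm) begins 54 mm behind the grasp point. The pads swing forward as they close: fully open they stand 13 mm farther back than shut.
Start: joints at [-79.36, 9.076, 91.501, -0, 79.423, -12.038], TCP at [221.665, -530.538, 231.299] pointing down, gripper open.
Joint ranges: [-166.64, 166.64], [-54.1, 131.32], [10.49, 154.53], [-73.88, 253.88], [9.74, 151.15], [-171.62, 171.62]. Speed limits (degrees/s): [147.25, 147.25, 180, 180, 180, 180].

INTERFACE

Orientations are given as [roll, pitch, yaw] about the fixed x, y, z axes, in that order (R = Rz(yaw) Ry(pitch) Rx(roll)).
In Python, from plant import state, camera, job_done, find_in gives the robot as it stands. The module is installed in compiled form; this text tells all that it offers.
- The arm moves only by the shell command python3 -m handwheel 'ROWS' [FORCE]. ROWS is a JSON object of lists of equal length, an entry for each row: "fingers": the opening in per cent of the stroke, from 0 (shut) to 100 (fully open); "offset": the shift along the tool's x, y, z in m, a list of three; "turn": the turn about the tool's z in degrees. In form: {"fingers": [fingers, ...], "offset": [[x, y, z], ...], "turn": [turn, ...]}. A call has exactly 5 rows; each row shifts and turns the commanded pose from where the row before left it, along the tool's axes as they then stand; what a row does not reach is not made up. A row lasts 1/10 s, in which the tool goes at most 50 mm and 8.59 degrees, less where a joint would pass 70% of its speed; a pose out of reach is approached as far as the arm can. A call with a gripper value outside its range is refused whole. The fingers move at their own pace and stop on an object; FORCE is the grip in N (left out, the last holds). Time passes only in rows, so rows that do not move let the fingers close, or fill a call up. It gives the time, the measured TCP pose, the force, the opening and the grip force at its end, in the units of the state.
- state(): the state, without advancing time (a new reading comes with each control period).
- camera(name): name is "side" or "top" or "wrist"; returns a dict with "color" (400x640x3 uint8, red, green, blue), "z_map" (400x640 float32, mm along the optical axis (not along the pixel's ray), 0 where there is no reading), "fx", "fy", "cx", "cy" (pixels), "D" ([k1, k2, p1, p2, k3] as OpenCV has them; the pictures are not rectified), "rvec" (rotation vector, rad) and "tvec" (3), from world to camera coordinates, as OpenCV has them. Camera axes: x right, y down, z forward; pixel columns grow to the right and rows downward; lengths in mm; the calibration is good to about 2 mm. A picture is of the moment at which its call begins.
- job_done(): hands the job in; it is judged then, once.
Trained networks look in a picture, given as the dict that the camera call returned (one of the last four; its "shot" number tells which), for a name from the list of things; names that differ only in an ending like _2 or _b are one class to them, and where a whole thing is asked for, a point or a joint stands for the part that bears it (a point fixed in the world has none). Each returns a list of dicts, best first, with "confidence" (0 to 1); they miss things now and then, are a little off and sometimes report something else, mostly with a low value. They report only what shows in the picture. A call takes as long as a camera call.
- find_in(label, picture): "bbox" ([centre column, centre row, width, height] in pixels, round what is visible of it).
The state is a dict: "time": time; "joint_pos": joint angles; "qvel": joint speeds; "effort": joint torques, N m; "position": TCP position; "eef_rot": TCP orientation; "ft_force": force on the tool from outside, world axes, zero at the start; "wrist_torque": the same for the moment, N m; "width": finger opening in mm; "gripper_force": force on a finger pad.
Only numpy, scipy, OpenCV 4.12 (cv2) and the standard library are available. Lean on these libraries where they do the work, as an engineer would, in place of code of your own. Each camera call takes 0.05 s, during which the arm holds its last target. There are 200 camera calls.

## Working session

There is one attempt and no reset: what is moved stays moved. The work goes in short steps, Python scripts to look and compute and a shell command to move; the robot and the scene stay as the last step left them, time stands still between calls to the robot, and variables do not carry over. Pictures are saved under pics/ and viewed, at most 10 in all, crops included, and the job is handed in when it is done.

```bash
mkdir -p pics
cat > h.py <<'E'
import numpy as np,cv2
from plant import state,camera,job_done,find_in
def cam(n):
    p=camera(n); p['K']=np.array([[p['fx'],0,p['cx']],[0,p['fy'],p['cy']],[0,0,1.]]); p['R']=cv2.Rodrigues(np.array(p['rvec'],float))[0]; p['t']=np.array(p['tvec'],float).ravel(); return p
def ray(p,u,v):
    x=cv2.undistortPoints(np.array([[[u,v]]],float),p['K'],np.array(p['D'],float)).ravel(); return np.array([x[0],x[1],1])
def w_z(p,u,v,z): # intersect plane z
    d=p['R'].T@ray(p,u,v); c=-p['R'].T@p['t']; return c+d*(z-c[2])/d[2]
def w_d(p,u,v):
    z=p['z_map'][int(v),int(u)]; return p['R'].T@(ray(p,u,v)*z-p['t'])
def proj(p,X):
    return cv2.projectPoints(np.array(X,float).reshape(-1,3),np.array(p['rvec'],float),p['t'],p['K'],np.array(p['D'],float))[0].reshape(-1,2)
def save(p,f): cv2.imwrite(f,p['color'][:,:,::-1])
E
python3 - <<'E'
from h import *
np.set_printoptions(precision=1,suppress=True)
print(state())
for n in ['top','side']:
    p=cam(n); save(p,f'pics/{n}.png')
    for l in ['manifold','plug_head','valve_lever','lever_grip','pliers','masking_tape','wax_tin']:
        for f in find_in(l,p)[:2]:
            b=f['bbox']; print(n,l,round(f['confidence'],2),np.round(b),w_d(p,b[0],b[1]))
E
```

```text
{'time': 0.0, 'joint_pos': array([-79.4,   9.1,  91.6,  -0. ,  79.4, -12. ]), 'qvel': array([-0. , -0. ,  0. , -0.1,  0. ,  0. ]), 'effort': array([ -0. , -39.6, -33.1,  -0. ,   0. ,  -0. ]), 'position': array([ 221.6, -529.9,  230.3]), 'eef_rot': array([-179.9,   -0. ,   22.7]), 'ft_force': array([-1.4, -0.4,  0. ]), 'wrist_torque': array([0., 0., 0.]), 'gripper_force': 0.0, 'width': 85.54941953667347}
top manifold 0.77 [387. 233.  77.  50.] [ 482.7 -294.2   55.3]
top plug_head 0.65 [372. 247.  17.  15.] [ 422.  -260.7   91.4]
top valve_lever 0.62 [411. 234.  37.  34.] [ 487.5 -355.5   74.1]
top lever_grip 0.64 [413. 232.  34.  32.] [ 493.1 -358.9   74.1]
top pliers 0.65 [310. 171.  58.  14.] [645.2 -44.5  -5.6]
side manifold 0.75 [336. 155.  77.  56.] [ 476.3 -292.5   50.3]
side plug_head 0.72 [352. 154.   9.  19.] [ 436.9 -250.    85.6]
side valve_lever 0.73 [329. 139.  24.  23.] [ 493.7 -343.1   68.7]
side lever_grip 0.68 [329. 140.  26.  22.] [ 494.2 -338.1   67.2]
side pliers 0.66 [269. 237.  24.  58.] [629.7 -33.9  11.1]
side masking_tape 0.64 [386. 340.  59.  55.] [388.3 211.2  -1.9]
side wax_tin 0.9 [272. 332.  50.  41.] [596.6 217.3  31.6]
```

Run:
```python
import cv2
a=cv2.imread('pics/top.png')[170:310,300:500]; b=cv2.imread('pics/side.png')[90:230,240:440]
cv2.imwrite('pics/c1.png',cv2.resize(cv2.vconcat([a,b]),None,fx=2.1*1.0,fy=2.1,interpolation=cv2.INTER_CUBIC) if 0 else cv2.hconcat([cv2.resize(a,(400,280),interpolation=2),cv2.resize(b,(400,280),interpolation=2)]))
```

```text
(no output)
```

View pics/c1.png

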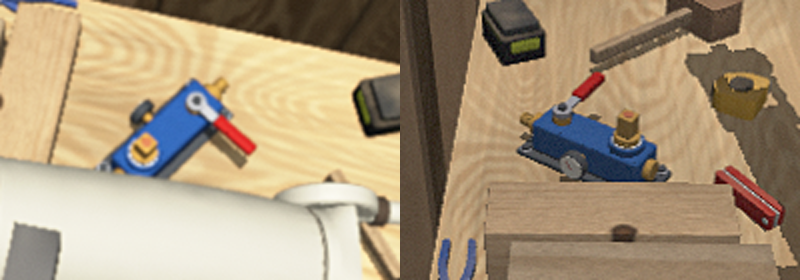

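The top view shows the plug at about (372,244), the pivot at (400,221) and the red grip running to about (425,243). The wooden block lies to the robot's left of the manifold.

Run:
```python
from h import *
np.set_printoptions(precision=1,suppress=True)
p=cam('top')
print('plug',w_z(p,372,243.5,102),'piv',w_z(p,400,221,70),'grip',w_z(p,417,236,75), 'outl',w_z(p,410,213,35))
p=cam('wrist'); save(p,'pics/w1.png'); print('cam',-p['R'].T@p['t'], p['R'])
for l in ['manifold','plug_head','lever_grip']:
    for f in find_in(l,p)[:2]: print(l,f, w_d(p,*f['bbox'][:2]))
```

```text
plug [ 427.4 -259.6  102. ] piv [ 517.7 -321.8   70. ] grip [ 484.1 -371.8   75. ] outl [ 562.2 -347.9   35. ]
cam [ 293.  -501.6  373.6] [[ 0.4 -0.9  0. ]
 [-0.9 -0.4  0.3]
 [-0.3 -0.1 -1. ]]
```

View pics/w1.png

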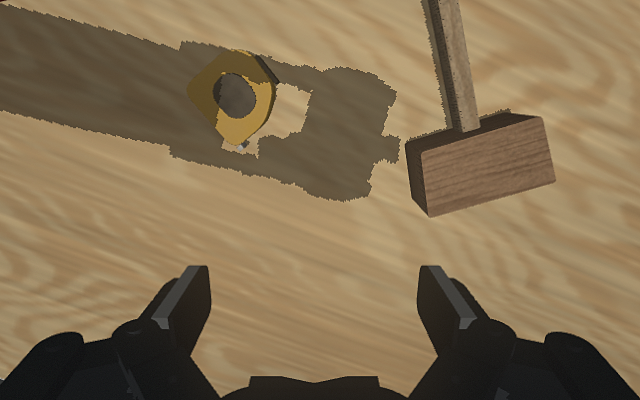

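```bash
python3 -m handwheel '{"fingers":[100,100,100,100,100],"offset":[[0.033,-0.019,0],[0.033,-0.019,0],[0.033,-0.019,0],[0.033,-0.019,0],[0.033,-0.019,0]],"turn":[0,0,0,0,0]}' 100
python3 -m handwheel '{"fingers":[100,100,100,100,100],"offset":[[0.033,-0.019,0],[0.033,-0.019,0],[0.033,-0.019,0],[0.032,-0.018,0],[0,0,0]],"turn":[0,0,0,0,0]}'
python3 - <<'E'
from h import *
np.set_printoptions(precision=1,suppress=True)
print(state()['position'],state()['eef_rot'],state()['joint_pos'])
p=cam('wrist'); save(p,'pics/w2.png')
for l in ['plug_head','lever_grip','valve_lever']:
    for f in find_in(l,p)[:2]: print(l,f, w_d(p,*f['bbox'][:2]))
E
```

```text
time: 1.55
position: [338.0, -378.0, 231.4]
eef_rot: [180.0, -0.0, 22.7]
ft_force: [1.1, -0.1, -0.1]
width: 85.6
gripper_force: 0.0
time: 2.05
position: [431.1, -256.4, 231.4]
eef_rot: [-180.0, -0.1, 23.0]
ft_force: [-0.8, -0.3, -0.1]
width: 85.5
gripper_force: 0.0
[ 431.1 -256.4  231.4] [-180.    -0.1   23. ] [-44.6  -2.  103.1   0.1  78.9  22.4]
plug_head {'bbox': [322.0, 183.1, 36.3, 45.7], 'confidence': 0.69} [ 440.  -260.7  101.7]
lever_grip {'bbox': [444.9, 156.9, 80.9, 109.9], 'confidence': 0.87} [ 495.5 -350.4   75.5]
lever_grip {'bbox': [320.0, 180.9, 38.8, 44.0], 'confidence': 0.52} [ 440.8 -258.7  100.6]
valve_lever {'bbox': [446.1, 156.3, 80.9, 116.4], 'confidence': 0.76} [ 496.3 -351.9   73.6]
```

View pics/w2.png

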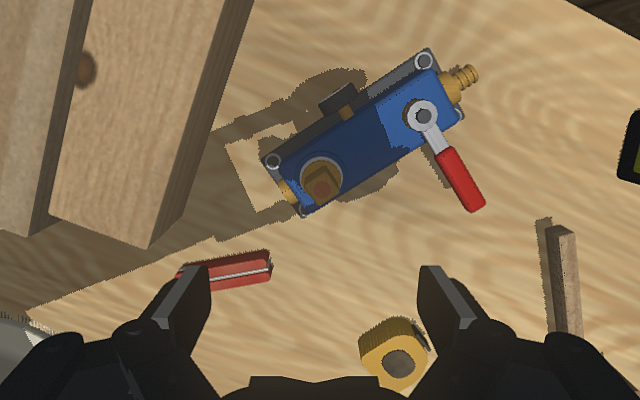

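The plug head shows at (322,180), the pivot at (423,116) and the lever tip at (477,210). The big wood block is to the left. I'll fit the head's top face from depth.

```bash
cat > fit.py <<'E'
from h import *
np.set_printoptions(precision=1,suppress=True)
p=cam('wrist'); P=[]
for v in range(60,260):
    for u in range(240,520):
        if p['z_map'][v,u]>0: P.append(w_d(p,u,v))
P=np.array(P)
m=(P[:,2]>97)&(P[:,2]<108)&(np.hypot(P[:,0]-432,P[:,1]+258)<40)
Q=P[m]; print('n',m.sum(),'z',np.median(Q[:,2]),'mean',Q.mean(0)); print(cv2.minAreaRect(Q[:,:2].astype(np.float32)))
c=p['color'][:,:,:].astype(int)
m=(c[:,:,0]>140)&(c[:,:,1]<60)&(c[:,:,2]<70); v,u=np.nonzero(m); k=u>400
G=np.array([w_z(p,a,b,75) for a,b in zip(u[k],v[k])])
if len(G): print('grip',cv2.minAreaRect(G[:,:2].astype(np.float32)))
print('pivot',w_z(p,423,116,78))
E
python3 fit.py
python3 - <<'E'
import cv2
a=cv2.imread('pics/w2.png')[140:230,270:370]; cv2.imwrite('pics/c2.png',cv2.resize(a,(600,540),interpolation=2))
E
```

```text
n 745 z 101.24117557260752 mean [ 435.7 -262.1  101.1]
((435.0096740722656, -262.32196044921875), (21.78072738647461, 22.143449783325195), 57.342498779296875)
grip ((482.94921875, -374.2444152832031), (61.653099060058594, 14.922890663146973), 58.395904541015625)
pivot [ 515.1 -321.2   78. ]
```

View pics/c2.png

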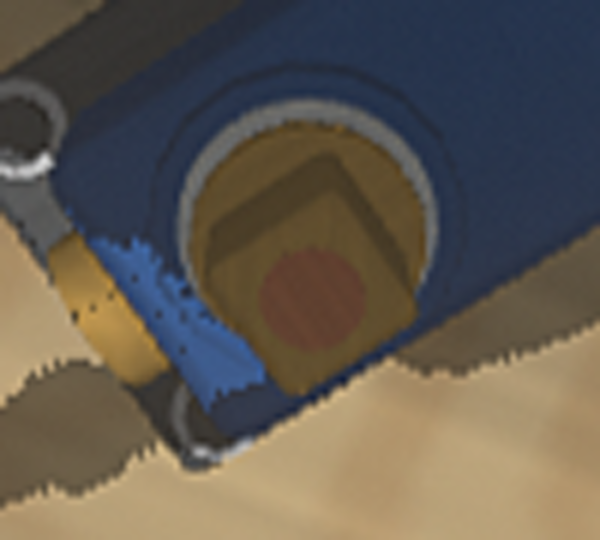

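Run:
```python
from h import *
np.set_printoptions(precision=0,suppress=True)
for n in ['wrist','top','side']:
    p=cam(n)
    P=np.array([w_d(p,u,v) for v in range(0,400,3) for u in range(0,640,3) if p['z_map'][v,u]>0])
    P=P[(P[:,2]>40)&(np.hypot(P[:,0]-435,P[:,1]+262)<300)]
    P=P[~((abs((P-[475,-292,0])[:,:2]@[.8,-.59])<110)&(abs((P-[475,-292,0])[:,:2]@[.59,.8])<110))]
    if n=='wrist': P=P[P[:,2]<150]
    H={}
    for q in P:
        k=(int(q[0]//50*50),int(q[1]//50*50)); H[k]=max(H.get(k,0),int(q[2]))
    print(n,{k:v for k,v in sorted(H.items())})
```

```text
wrist {(250, -50): 90, (300, -150): 91, (300, -100): 91, (300, -50): 91, (350, -150): 91, (350, -100): 91, (350, -50): 91, (400, -600): 44, (400, -550): 43, (400, -150): 92, (400, -100): 91, (400, -50): 91, (450, -550): 44, (450, -150): 91, (450, -100): 91, (450, -50): 91, (450, 0): 88, (500, -150): 91, (500, -100): 91}
top {(150, -150): 606, (150, -100): 647, (200, -450): 1016, (200, -400): 1085, (200, -350): 1086, (200, -300): 1085, (200, -250): 1086, (200, -200): 1085, (200, -150): 1085, (200, -100): 1080, (200, -50): 940, (250, -500): 931, (250, -450): 940, (250, -400): 1087, (250, -350): 1088, (250, -300): 1087, (250, -250): 940, (250, -200): 940, (250, -150): 940, (250, -100): 940, (250, -50): 939, (300, -300): 556, (300, -250): 604, (300, -200): 617, (300, -150): 630, (300, -100): 629, (300, -50): 93, (300, 0): 90, (350, -300): 559, (350, -250): 548, (350, -200): 603, (350, -150): 605, (350, -100): 96, (350, -50): 94, (400, -600): 44, (400, -550): 48, (400, -200): 565, (400, -150): 95, (400, -100): 89, (450, -550): 46, (550, -50): 94, (550, 0): 93, (650, -250): 49, (650, -200): 230}
side {(250, -50): 90, (250, 0): 89, (300, -150): 91, (300, -100): 92, (300, -50): 91, (300, 0): 91, (350, -250): 311, (350, -200): 346, (350, -150): 92, (350, -100): 91, (350, -50): 92, (350, 0): 91, (400, -600): 42, (400, -550): 43, (400, -250): 325, (400, -200): 346, (400, -150): 91, (400, -100): 91, (400, -50): 93, (400, 0): 92, (450, -550): 44, (450, -150): 92, (450, -100): 91, (450, -50): 92, (450, 0): 92, (500, -150): 91, (500, -100): 92, (500, -50): 93, (500, 0): 92, (550, -150): 500, (550, -100): 92, (550, -50): 92, (550, 0): 89, (600, -250): 426, (600, -200): 481, (600, -150): 441, (650, -250): 472, (650, -200): 489, (700, -200): 491}
```

```bash
python3 -m handwheel '{"fingers":[100,100,100,100,100],"offset":[[0,0,0],[0,0,0],[0,0,0],[0,0,0],[0,0,0]],"turn":[-8.3,-8.3,-8.3,-8.3,-8.3]}'
python3 -m handwheel '{"fingers":[100,100,100,100,100],"offset":[[0,0,0],[0,0,0],[0,0,0],[0,0,0],[0,0,0]],"turn":[-8.3,-8.3,-8.3,-8.3,-8.3]}'
python3 -m handwheel '{"fingers":[100,100,100,100,100],"offset":[[0,0,0],[0,0,0],[0,0,0],[0,0,0],[0,0,0]],"turn":[-8.3,-8.3,-8.3,-8.3,-8.3]}'
cat > fit2.py <<'E'
from h import *
np.set_printoptions(precision=1,suppress=True)
s=state(); print(s['position'],s['eef_rot'],s['joint_pos'])
p=cam('wrist'); P=np.array([w_d(p,u,v) for v in range(0,330) for u in range(200,450) if p['z_map'][v,u]>0])
Q=P[(P[:,2]>97)&(P[:,2]<108)&(np.hypot(P[:,0]-432,P[:,1]+258)<30)]
r=cv2.minAreaRect(Q[:,:2].astype(np.float32)); print(len(Q),np.median(Q[:,2]),r)
y=np.radians(s['eef_rot'][2]); d=np.array(r[0])-s['position'][:2]
print('tool dx,dy',d@[np.cos(y),np.sin(y)],d@[np.sin(y),-np.cos(y)])
E
python3 fit2.py
```

```text
time: 2.95
position: [428.9, -260.1, 231.3]
eef_rot: [-180.0, 0.0, 64.5]
ft_force: [-0.2, 0.4, 0.3]
width: 85.3
gripper_force: 0.0
time: 3.45
position: [428.9, -260.1, 231.3]
eef_rot: [-180.0, -0.0, 106.0]
ft_force: [-0.2, 0.1, -1.0]
width: 84.9
gripper_force: 0.0
time: 3.95
position: [428.9, -260.1, 231.3]
eef_rot: [180.0, -0.0, 147.5]
ft_force: [0.5, -0.9, -0.3]
width: 85.7
gripper_force: 0.0
[ 428.9 -260.1  231.3] [180.   -0.  147.5] [ -45.1   -1.9  103.1   -0.    78.9 -102.5]
733 101.1667823797618 ((434.9454345703125, -262.3962097167969), (21.876415252685547, 21.465068817138672), 57.020484924316406)
tool dx,dy -6.346191864164527 1.3178888669503364
```

```bash
python3 -m handwheel '{"fingers":[100,100,100,100,100],"offset":[[-0.006,0.001,0.03],[0,0,0.04],[0,0,0.04],[0,0,0.03],[0,0,0.019]],"turn":[0,0,0,0,0]}' 100
python3 -m handwheel '{"fingers":[0,0,0,0,0],"offset":[[0,0,0],[0,0,0],[0,0,0],[0,0,0],[0,0,0]],"turn":[0,0,0,0,0]}' 100
python3 -m handwheel '{"fingers":[0,0,0,0,0],"offset":[[0,0,0],[0,0,0],[0,0,0],[0,0,0],[0,0,0]],"turn":[0,0,0,0,0]}' 100
python3 -c "
from h import *
s=state();print(s['wrist_torque'],s['ft_force'],s['joint_pos'])"
```

```text
time: 4.5
position: [433.3, -261.2, 69.5]
eef_rot: [180.0, -0.2, 147.0]
ft_force: [0.3, -0.1, 0.3]
width: 85.2
gripper_force: 0.0
time: 5.0
position: [435.8, -262.7, 73.9]
eef_rot: [-180.0, 0.2, 147.2]
ft_force: [-0.1, 0.7, 4.5]
width: 20.1
gripper_force: 98.3
time: 5.5
position: [435.7, -262.7, 73.9]
eef_rot: [-180.0, 0.1, 147.2]
ft_force: [-0.5, 1.1, 6.7]
width: 20.4
gripper_force: 98.3
[ 0.1964476   0.15858488 -0.05924129] [-0.54757438  1.07416835  6.73444722] [-4.47199121e+01  9.91974512e+00  1.09780212e+02  5.99030913e-03
  6.01483296e+01 -1.01896387e+02]
```

```bash
cat > t.py <<'E'
from h import *
np.set_printoptions(precision=2,suppress=True)
s=state();print(s['time'],'tau',s['wrist_torque'],'F',s['ft_force'],'yaw',s['eef_rot'][2],'pos',s['position'],'j6',s['joint_pos'][5],'j6eff',s['effort'][5],'w',s['width'],s['gripper_force'])
E
python3 -m handwheel '{"fingers":[0,0,0,0,0],"offset":[[0,0,0],[0,0,0],[0,0,0],[0,0,0],[0,0,0]],"turn":[5,5,5,5,5]}' >/dev/null; python3 t.py
python3 -m handwheel '{"fingers":[0,0,0,0,0],"offset":[[0,0,0],[0,0,0],[0,0,0],[0,0,0],[0,0,0]],"turn":[5,5,5,5,5]}' >/dev/null; python3 t.py
```

```text
6.0 tau [-0.17  0.3   0.07] F [-2.11 -0.79  4.15] yaw 121.99023868633823 pos [ 435.33 -263.08   73.77] j6 -76.69781370852496 j6eff -0.8545981720089912 w 20.511832252127842 98.25687646865845
6.5 tau [-0.32  0.69  0.04] F [-3.2  -2.45  4.16] yaw 97.00206760456496 pos [ 434.78 -263.19   73.53] j6 -51.69826229032614 j6eff -0.8516659587621689 w 20.08600838011654 98.26322078704834
```

```bash
python3 -m handwheel '{"fingers":[0,0,0,0,0],"offset":[[0,0,0],[0,0,0],[0,0,0],[0,0,0],[0,0,0]],"turn":[2,2,2,2,2]}' >/dev/null; python3 t.py
```

```text
7.0 tau [-0.4   0.86  0.1 ] F [-3.88 -2.79  4.54] yaw 87.12245437968066 pos [ 434.53 -263.19   73.44] j6 -41.817714633488166 j6eff -0.3148168232291937 w 20.566028770887424 98.27779412269592
```

```bash
python3 -m handwheel '{"fingers":[0,0,0,0,0],"offset":[[0,0,0],[0,0,0],[0,0,0],[0,0,0],[0,0,0]],"turn":[2,2,2,2,2]}' >/dev/null; python3 t.py
```

```text
7.5 tau [-0.31  0.96  0.42] F [-5.   -2.72  5.26] yaw 77.18454190408958 pos [ 434.29 -263.13   73.41] j6 -31.859886962664863 j6eff 0.01787057553883642 w 20.556900985725974 98.29815030097961
```

```bash
python3 -m handwheel '{"fingers":[0,0,0,0,0],"offset":[[0,0,0],[0,0,0],[0,0,0],[0,0,0],[0,0,0]],"turn":[1.5,1.5,1.5,1,0]}' >/dev/null; for i in 1 2; do python3 t.py; done
```

```text
8.0 tau [-0.26  1.    0.48] F [-5.56 -2.33  5.78] yaw 71.75831865200323 pos [ 434.23 -263.09   73.43] j6 -26.42629209692217 j6eff 0.548439547419548 w 20.36232326692316 98.39691281318665
8.0 tau [-0.26  1.    0.48] F [-5.56 -2.33  5.78] yaw 71.75831865200323 pos [ 434.23 -263.09   73.43] j6 -26.42629209692217 j6eff 0.548439547419548 w 20.36232326692316 98.39691281318665
```

```bash
python3 -m handwheel '{"fingers":[0,0,0,0,0],"offset":[[0,0,0],[0,0,0],[0,0,0],[0,0,0],[0,0,0]],"turn":[1,1,1,1,0]}' >/dev/null; python3 t.py
```

```text
8.5 tau [-0.21  1.07  0.47] F [-5.68 -1.63  5.75] yaw 67.76452244753995 pos [ 434.08 -263.08   73.37] j6 -22.43372045349472 j6eff 0.5884749814867973 w 20.046267239537606 98.46593499183655
```

```bash
for i in 1 2; do python3 -m handwheel '{"fingers":[0,0,0,0,0],"offset":[[0,0,0],[0,0,0],[0,0,0],[0,0,0],[0,0,0]],"turn":[0,0,0,0,0]}' >/dev/null; python3 t.py; done
python3 - <<'E'
from h import *
a=[]
for i in range(6): camera('wrist'); a.append(state()['wrist_torque'][2])
print(np.round(a,3),np.mean(a))
E
```

```text
9.0 tau [-0.27  1.08  0.48] F [-5.83 -1.66  5.35] yaw 67.78983438840628 pos [ 434.11 -263.07   73.42] j6 -22.4562621349261 j6eff 0.4884371906518936 w 20.39116054195841 98.46678972244263
9.5 tau [-0.33  1.09  0.52] F [-5.62 -2.03  5.66] yaw 67.78940427461133 pos [ 434.12 -263.06   73.41] j6 -22.454754557532837 j6eff 0.4884566366672516 w 19.964244797464268 98.46742630004883
[0.484 0.497 0.466 0.526 0.493 0.465] 0.48835763103133517
```

```bash
python3 -m handwheel '{"fingers":[0,0,0,0,0],"offset":[[0,0,0],[0,0,0],[0,0,0],[0,0,0],[0,0,0]],"turn":[1,1,1,1,0]}' >/dev/null
python3 - <<'E'
from h import *
a=[]
for i in range(6): camera('wrist'); a.append(state()['wrist_torque'][2])
print(np.round(a,3),np.mean(a),state()['eef_rot'])
E
```

```text
[0.509 0.527 0.537 0.511 0.545 0.554] 0.5305142656528852 [-1.79942800e+02  1.73295863e-01  6.37978465e+01]
```

```bash
python3 -m handwheel '{"fingers":[60,60,60,60,60],"offset":[[0,0,0],[0,0,0],[0,0,-0.01],[0,0,-0.03],[0,0,-0.04]],"turn":[0,0,0,0,0]}'
python3 -m handwheel '{"fingers":[60,60,60,60,60],"offset":[[0,0,-0.04],[-0.026,0.031,-0.03],[-0.026,0.031,0],[-0.026,0.031,0],[0,0,0]],"turn":[0,0,0,0,5.4]}'
python3 - <<'E'
from h import *
np.set_printoptions(precision=1,suppress=True)
s=state(); print(s['position'],s['eef_rot'],s['ft_force'])
p=cam('wrist'); save(p,'pics/w3.png')
c=p['color'].astype(int); m=(c[:,:,0]>90)&(c[:,:,1]<0.45*c[:,:,0])&(c[:,:,2]<0.45*c[:,:,0])
v,u=np.nonzero(m); P=np.array([w_d(p,a,b) for a,b in zip(u,v) if p['z_map'][b,a]>0]); P=P[(P[:,2]>66)&(P[:,2]<82)]
print('zmed',np.median(P[:,2]),cv2.minAreaRect(P[:,:2].astype(np.float32)))
A=np.array([w_d(p,a,b) for b in range(0,400,2) for a in range(0,640,2) if p['z_map'][b,a]>0])
Q=A[(A[:,2]>96)&(A[:,2]<108)&(np.hypot(A[:,0]-434,A[:,1]+262)<30)]
if len(Q)>20: print('plug',np.median(Q[:,2]),cv2.minAreaRect(Q[:,:2].astype(np.float32)))
E
```

```text
time: 11.1
position: [433.8, -260.7, 152.0]
eef_rot: [-179.8, -0.1, 63.7]
ft_force: [1.0, -0.3, 0.6]
width: 50.7
gripper_force: 0.0
time: 11.6
position: [484.2, -376.6, 221.9]
eef_rot: [179.9, 0.0, 58.0]
ft_force: [-0.9, 0.7, -0.9]
width: 51.4
gripper_force: 0.0
[ 484.2 -376.6  221.9] [179.9   0.   58. ] [-0.9  0.7 -0.9]
zmed 74.61152340567938 ((483.0745544433594, -374.1820068359375), (61.996437072753906, 15.673613548278809), 58.312129974365234)
plug 100.69530845150123 ((435.58648681640625, -262.80316162109375), (22.054582595825195, 22.181068420410156), 73.53947448730469)
```

View pics/w3.png

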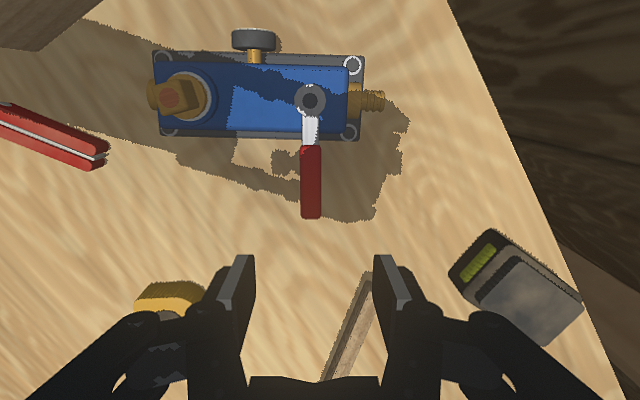

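Run:
```python
from h import *
np.set_printoptions(precision=1,suppress=True)
p=cam('wrist')
s=state();print(s['position'],s['eef_rot'])
print('hub',w_d(p,310,100),w_d(p,310,91),[w_z(p,310,100,z) for z in (68,75,80)])
a,b=w_d(p,160,137),w_d(p,358,138); print(a,b,np.degrees(np.arctan2(*(b-a)[[1,0]])))
c=p['color'].astype(int);z=p['z_map']
A=np.array([np.r_[w_d(p,u,v),c[v,u]] for v in range(40,160) for u in range(140,380) if z[v,u]>0])
B=A[(A[:,2]>47)&(A[:,2]<56)&(A[:,5]>A[:,3]*1.6)]
print('block',np.median(B[:,2]),cv2.minAreaRect(B[:,:2].astype(np.float32)))
```

```text
[ 483.6 -373.5  222.1] [-180.    -0.    58.2]
hub [ 518.5 -315.8   76.9] [ 522.  -310.1   70. ] [array([ 518.3, -315.9,   68. ]), array([ 518.5, -315.8,   75. ]), array([ 518.6, -315.7,   80. ])]
[ 368.3 -266.3   -0.7] [ 537.7 -372.9    8.5] -32.18889703285486
block 51.583128730119455 ((477.156494140625, -290.53570556640625), (55.41178894042969, 161.9559326171875), 56.51457977294922)
```

```bash
python3 -m handwheel '{"fingers":[60,60,60,60,60],"offset":[[0,0,0.04],[0,0,0.04],[0,0,0.04],[0,0,0.035],[0,0,0.016]],"turn":[0,0,0,0,0]}' 25
python3 -m handwheel '{"fingers":[0,0,0,0,0],"offset":[[0,0,0],[0,0,0],[0,0,0],[0,0,0],[0,0,0]],"turn":[0,0,0,0,0]}' 25
python3 t.py
```

```text
time: 12.2
position: [481.9, -370.2, 48.0]
eef_rot: [-179.7, -0.1, 58.4]
ft_force: [-0.3, 0.7, -0.3]
width: 51.2
gripper_force: 0.0
time: 12.7
position: [484.2, -373.7, 53.4]
eef_rot: [179.9, 0.1, 58.3]
ft_force: [-3.0, 1.7, 6.0]
width: 17.6
gripper_force: 28.0
12.7 tau [0.39 0.46 0.25] F [-2.98  1.69  5.99] yaw 58.32154916871041 pos [ 484.23 -373.69   53.43] j6 -17.26943409034579 j6eff 0.2819588966667652 w 17.646562128799207 28.03018569946289
```

```bash
python3 -m handwheel '{"fingers":[0,0,0,0,0],"offset":[[0.0003,0.0066,0],[0.0003,0.0066,0],[0.0003,0.0066,0],[0.0003,0.0066,0],[0.0003,0.0066,0]],"turn":[-5.6,-5.6,-5.6,-5.6,-5.6]}' 25
cat > r.py <<'E'
from h import *
s=state(); d=s['position'][:2]-[518.5,-315.8]; print('r',np.hypot(*d),'ang',np.degrees(np.arctan2(d[1],d[0])),'yaw-180',s['eef_rot'][2]-180,'tau',s['wrist_torque'])
E
python3 r.py
```

```text
time: 13.2
position: [514.9, -382.9, 53.4]
eef_rot: [-180.0, -0.0, 86.5]
ft_force: [-6.9, 6.9, 10.2]
width: 17.8
gripper_force: 28.4
r 67.1996850720806 ang -93.05164963953827 yaw-180 -93.45417768544897 tau [1.00237301 0.90680301 0.30005376]
```

```bash
python3 -m handwheel '{"fingers":[0,0,0,0,0],"offset":[[0.0003,0.0066,-0.001],[0.0003,0.0066,0],[0.0003,0.0066,0],[0.0003,0.0066,0],[0.0003,0.0066,0]],"turn":[-5.6,-5.6,-5.6,-5.6,-5.6]}' 25
python3 r.py
python3 -m handwheel '{"fingers":[0,0,0,0,0],"offset":[[0.0003,0.0066,0],[0.0003,0.0066,0],[0.0003,0.0066,0],[0.0003,0.0066,0],[0,0,0]],"turn":[-5.6,-5.6,-5.6,-5.6,0]}' 25
python3 r.py
```

```text
time: 13.7
position: [546.0, -376.6, 53.4]
eef_rot: [-179.9, -0.2, 114.5]
ft_force: [-10.2, 5.7, 7.7]
width: 17.3
gripper_force: 27.8
r 66.69493696783917 ang -65.66487084855933 yaw-180 -65.45879918105452 tau [0.92999834 1.30320955 0.19136563]
time: 14.2
position: [566.8, -361.1, 53.4]
eef_rot: [-179.9, -0.3, 136.9]
ft_force: [-12.1, 5.1, 8.6]
width: 17.5
gripper_force: 29.7
r 66.17489223937879 ang -43.179721924293325 yaw-180 -43.09296633350726 tau [0.8581246  1.67781987 0.3509847 ]
```

```bash
python3 -m handwheel '{"fingers":[0,0,0,0,0],"offset":[[0.0002,0.0026,0],[0.0002,0.0026,0],[0.0002,0.0026,0],[0.0002,0.0026,0],[0,0,0]],"turn":[-2.2,-2.2,-2.2,-2.2,0]}' 25
python3 r.py
python3 -m handwheel '{"fingers":[0,0,0,0,0],"offset":[[0.0001,0.0024,0],[0.0001,0.0024,0],[0,0,0],[0,0,0],[0,0,0]],"turn":[-2,-2,0,0,0]}' 25
python3 r.py
```

```text
time: 14.7
position: [572.5, -353.6, 53.4]
eef_rot: [-179.9, -0.2, 145.6]
ft_force: [-11.6, 2.6, 6.9]
width: 17.6
gripper_force: 27.7
r 65.93333924051146 ang -34.97621619206293 yaw-180 -34.442342450307336 tau [0.57126675 1.56859959 0.20509912]
time: 15.2
position: [572.3, -353.2, 53.4]
eef_rot: [-179.6, -0.3, 149.3]
ft_force: [-19.6, -7.7, 7.7]
width: 17.4
gripper_force: 41.8
r 65.50638763500444 ang -34.839660460572155 yaw-180 -30.71004478553698 tau [-1.10518663  3.11160954 -0.96641073]
```

```bash
python3 -m handwheel '{"fingers":[60,60,60,60,60],"offset":[[0,0,0],[0,0,0],[0,0,0],[0,0,-0.02],[0,0,-0.04]],"turn":[0,0,0,0,0]}'
python3 -m handwheel '{"fingers":[60,60,60,60,60],"offset":[[0,0,-0.04],[0,0,-0.04],[0,0,-0.03],[0,0,0],[0,0,0]],"turn":[0,0,0,0,0]}'
python3 - <<'E'
from h import *
np.set_printoptions(precision=1,suppress=True)
p=cam('wrist'); save(p,'pics/w4.png')
c=p['color'].astype(int); z=p['z_map']; m=(c[:,:,0]>90)&(c[:,:,1]<0.45*c[:,:,0])&(c[:,:,2]<0.45*c[:,:,0])
v,u=np.nonzero(m); P=np.array([w_d(p,a,b) for a,b in zip(u,v) if z[b,a]>0]); P=P[(P[:,2]>66)&(P[:,2]<82)&(P[:,0]>500)]
print(cv2.minAreaRect(P[:,:2].astype(np.float32)))
A=np.array([np.r_[w_d(p,a,b),c[b,a]] for b in range(0,400,2) for a in range(0,640,2) if z[b,a]>0])
Q=A[(A[:,2]>96)&(A[:,2]<108)&(np.hypot(A[:,0]-434,A[:,1]+262)<30)]
print('plug',np.median(Q[:,2]),cv2.minAreaRect(Q[:,:2].astype(np.float32)))
B=A[(A[:,2]>47)&(A[:,2]<56)&(A[:,5]>A[:,3]*1.6)]
print('block',cv2.minAreaRect(B[:,:2].astype(np.float32)),state()['position'])
E
```

```text
time: 15.7
position: [575.1, -347.1, 108.7]
eef_rot: [179.9, -0.4, 149.5]
ft_force: [-0.2, -0.0, -0.3]
width: 50.9
gripper_force: 0.0
time: 16.2
position: [577.5, -349.4, 223.0]
eef_rot: [-180.0, 0.1, 149.5]
ft_force: [0.1, 0.4, -0.7]
width: 51.1
gripper_force: 0.0
((573.7562255859375, -354.7557678222656), (17.10525131225586, 62.80000686645508), 56.367305755615234)
plug nan ((0.0, 0.0), (0.0, 0.0), 0.0)
block ((498.66705322265625, -304.8147277832031), (54.97063064575195, 107.86612701416016), 56.21965408325195) [ 576.8 -348.8  221.1]
  return _methods._mean(a, axis=axis, dtype=dtype,
  ret = ret.dtype.type(ret / rcount)
```

View pics/w4.png

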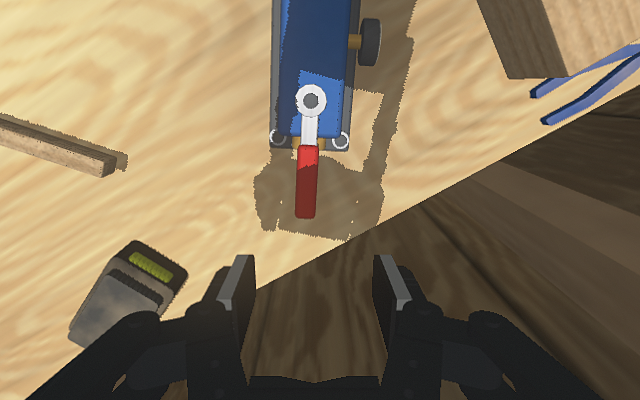

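The lever runs from (310,100) to (306,217), straight along the block. Its fitted axis is 56.4° and the block's is 56.2°, so it is fully open and nothing is touching it.

```bash
python3 -c "
from plant import job_done; print(job_done())"
```

```text
the job is handed in; nothing more can be done
None
```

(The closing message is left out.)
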